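# Seat the loupe in its stage and turn the clip over it

### The arm

A 6-joint arm with a two-finger parallel gripper is mounted at the origin on a cart in front of the work surface, level with it; the furniture and walls round the work are solid. World frame = base frame: x ahead of the robot, y to its left, z up, the work surface at z = 0. Lengths are in m, angles in degrees, forces in N, time in s.
With the tool pointing down it reaches from about 0.25 to 0.725 m from the base axis. Payload 9.7 kg.
Tool frame: the origin (TCP) lies midway between the tips of the shut fingers; the grasp point (between the pads) lies 19 mm behind it; z points along the fingers, y is the line along which they close (so a half turn about z gives the same grasp; the last joint's range is limited). The gripper opens to 85 mm and grips with 20 to 120 N. Pads are 22 mm wide; open, the fingers measure 114 mm over their backs; the gripper's body (76 mm by 85 mm) begins 54 mm behind the grasp point. The pads swing forward as they close: fully open they stand 13 mm farther back than shut.
Start: joints at [-64.114, 4.979, 10.078, 95.1, 0, 90], TCP at [0.24, -0.495, 0.194] pointing down, gripper open.
Joint ranges: [-179.16, 179.16], [-48.56, 103.87], [-65.8, 70.77], [-126.05, 130.52], [-82.76, 87.17], [-180, 180]. Speed limits (degrees/s): [127.2, 127.2, 147.25, 180, 180, 180].

### API

Orientations are given as [roll, pitch, yaw] about the fixed x, y, z axes, in that order (R = Rz(yaw) Ry(pitch) Rx(roll)).
In Python, from workcell import * gives the robot as it stands.
- The arm moves only by the tool servo_tool, never from a script. Its argument "moves" is a list of rows, each a list of 4 numbers: the shift along the world's x, y, z in shares of 75 cm (1.0 is 75 cm), then the turn about the world's z in shares of 2 pi rad (1.0 is 2 pi rad). A call has 1 to 20 rows; each row is the pose to reach, as a shift and turn from the pose commanded when the call began; what a row does not reach only later rows make up. A row lasts 1/12 s, in which the tool goes at most 41.7 mm and 7.16 degrees, less where a joint would pass 70% of its speed; a pose out of reach is approached as far as the arm can. Shift and turn numbers lie between -1 and 1, and a call with a number outside is refused. A call with a gripper value outside its range is refused whole. "claw" is the closure, from 0 (fully open) to 1 (shut), set as the call begins (left out, the last holds). The fingers move at their own pace and stop on an object; "force" is the grip in N (left out, the last holds). Time passes only in rows, so rows that repeat a pose let the fingers close. It gives the time, the measured TCP pose, the force, the opening and the grip force at its end, in the units of the state.
- get_obs(): the state, without advancing time (a new reading comes with each control period).
- camera(name): name is "scene" or "top"; returns the picture (400x640x3 uint8, red, green, blue); there is no depth.
- get_calibration(name): a dict with "fx", "fy", "cx", "cy" (pixels), "rvec" (rotation vector, rad) and "tvec" (3), from world to camera coordinates, as OpenCV has them. Camera axes: x right, y down, z forward; pixel columns grow to the right and rows downward; lengths in m; the calibration is good to about 2 mm. A picture is of the moment at which its call begins. get_calibration takes no time and is no camera call.
- job_done(): hands the job in; it is judged then, once.
The state is a dict: "time": time; "q": joint angles; "qd": joint speeds; "joint_efforts": joint torques, N m; "ee_pos": TCP position; "tcp_rot": TCP orientation; "wrist_force": force on the tool from outside, world axes, zero at the start; "torque": the same for the moment, N m; "opening": finger opening in m; "grasp_force": force on a finger pad.
Only numpy, scipy, OpenCV 4.12 (cv2) and the standard library are available. Lean on these libraries where they do the work, as an engineer would, in place of code of your own. Each camera call takes 0.05 s, during which the arm holds its last target. There are 200 camera calls.

### The job

Make the inspection stage ready for use: with the fingertips, push the round loupe along the top of the grey metal stage until it drops flat into the round recess, then push the small turn-clip round over the loupe's rim until it reaches its stop, and take the hand away. Only push: do not lift the loupe off the stage or stand it on edge, and leave the tape roll and the tin where they stand.

Things in the scene. Friction and masses are not known exactly. Their poses are not given: they have to be found in the camera images.
- loupe: Loupe: a short black ring with a lens in it and a thin teal band, 59 mm across, 18 mm high, 80 g, loose, round (its yaw does not matter). Origin: centre of its underside, z up. At the start it lies flat on the top of the stage, at the end away from the recess.
- stage: Inspection stage: a fixed grey plate, 190 mm (its x) by 100 mm (its y), on four rubber feet, its flat top 28 mm above the desk, without rim or guide. Origin: on the desk under the plate's middle; z up, x toward the recess end. The recess is a round hole 63 mm across, 6 mm deep, centred at x = +45, y = 0 mm (see point cell). The seated loupe stands 12 mm proud of the plate.
- cell (a point): Centre of the recess, at the height of its floor (22 mm above the desk; the floor is flat and dark, with a 46 mm clear window flush in its middle). Axes as the stage's. The seated loupe's origin lies here, up to 2 mm off sideways.
- clip (a joint): Angle of the turn-clip about its upright pivot, rad. 0 = closed, at its stop: the arm points from the pivot to the centre of the recess, over the loupe's rim. It grows clockwise seen from above (to 2.1) and starts open, at 1.3 to 1.9; closing is anticlockwise. At 1.0 or more it is clear of the loupe's way. Light friction (about 1 N at the post), no spring: it stays where it is left.
- clip_pivot (a point): Pivot axis of the turn-clip, fixed on the stage at its x = +81, y = -36 mm; the point is the top of the pivot's head, 51 mm above the desk. The arm is a steel bar 11 mm wide, 6 mm thick, its underside 43 mm above the desk (3 mm over the seated loupe), reaching 41 mm from the axis; closed, it points along the stage's 135 degrees (between -x and +y).
- clip_post (a point): Top of the upright black post on the clip's arm, by which it is pushed: 9 mm in diameter, 34 mm from the pivot axis; it rises from the arm's top (49 mm above the desk) to 72 mm above the desk, where this point is.
- tape_roll: Roll of amber tape, 56 mm across, 19 mm high, loose on the desk beside the stage; leave it. Origin: centre of its underside.
- tin: Small round closed tin, 56 mm across, 22 mm high, loose on the desk beside the stage; leave it. Origin: centre of its underside.
There are look-alikes about, which are no part of the job. What is shaped like the loupe but blue or red is not meant.

How it is judged (in metres and radians):
On the way, in this order (a step that is already met when the one before it is completed fails the run):
1. the loupe has dropped flat into the recess, with the clip still open (horizontal distance between loupe and cell below 0.005 m and z of loupe in the frame of stage below 0.025 m and angle between loupe's own z axis and vertical below 0.06 rad and value of joint clip above 0.8 rad), for 0.2 s.
2. the clip is turned over the loupe's rim, to its stop (value of joint clip below 0.15 rad), for 0.2 s.
At the end, for the whole second after the job is handed in: The loupe lies flat on the recess floor (centre within 5 mm of the recess centre, underside no more than 3 mm above the floor, tilt under 0.06 rad), the clip is within 0.15 rad of its closed stop over the loupe, and the tape roll and the tin are within 20 mm of where they stood (horizontal distance between loupe and cell below 0.005 m and z of loupe in the frame of stage below 0.025 m and angle between loupe's own z axis and vertical below 0.06 rad and value of joint clip below 0.15 rad and linear speed of loupe below 0.01 m/s and distance of each of tape_roll, tin from where it was at the start of the episode below 0.02 m); the robot touches nothing.
It fails at once if the loupe is lifted off the stage's top (its underside more than 5 mm above it) (z of loupe in the frame of stage above 0.033 m).
It fails at once if the loupe is tipped up by more than 0.6 rad (angle between loupe's own z axis and vertical above 0.6 rad).
It fails at once if the loupe is pushed off the stage onto the desk (z of loupe in the frame of stage below 0.01 m).
It fails at once if the tape roll or the tin is pushed more than 20 mm from its place (distance of any of tape_roll, tin from where it was at the start of the episode above 0.02 m).
It also fails if it takes over 53 s, if anything falls off the work surface, if the arm or the gripper's body presses on something with over 40 N, if the wrist force passes 120 N, or if a joint passes its speed limit or range.

## Working session

There is one attempt and no reset: what is moved stays moved. The work goes in short steps, Python scripts to look and compute and a tool call to move; the robot and the scene stay as the last step left them, time stands still between calls to the robot, and variables do not carry over. Pictures are saved under pics/ and viewed, at most 10 in all, crops included, and the job is handed in when it is done.

Besides the shell and the picture viewer there is one more tool, called after "Call:" as name([rows], argument=value, ...), one row to a line, values as JSON. servo_tool: Moves the arm, as the interface text tells. Its arguments: {"type":"object","properties":{"moves":{"type":"array","items":{"type":"array","items":{"type":"number"}}},"claw":{"type":"number"},"force":{"type":"number"}},"required":["moves"]}

```bash
mkdir -p pics
cat > h.py <<'E'
from workcell import *
import numpy as np, cv2
def P(name):
    c=get_calibration(name); K=np.array([[c['fx'],0,c['cx']],[0,c['fy'],c['cy']],[0,0,1.]])
    R=cv2.Rodrigues(np.array(c['rvec'],float))[0]; return K,R,np.array(c['tvec'],float).ravel()
def ray(name,uv,z):
    K,R,t=P(name); d=R.T@np.linalg.inv(K)@np.array([uv[0],uv[1],1.]); o=-R.T@t
    return o+d*(z-o[2])/d[2]
def proj(name,p):
    K,R,t=P(name); q=K@(R@np.array(p,float)+t); return q[:2]/q[2]
def save(im,f): cv2.imwrite('pics/'+f,cv2.cvtColor(im,cv2.COLOR_RGB2BGR))
E
python3 - <<'E'
from h import *
for n in('scene','top'):
    im=camera(n); np.save(n,im); save(im,n+'0.png'); K,R,t=P(n); print(n,K[0,0],-R.T@t)
print(get_obs())
E
```

```text
scene 469.93373271747146 [-0.1077688   0.63367098  0.5718193 ]
top 475.0227098198323 [0.34844502 0.22599843 0.91009974]
{'time': 0.1, 'q': array([-6.41135536e+01,  5.00735806e+00,  1.00391487e+01,  9.50999580e+01,
       -1.53954989e-04,  8.99997177e+01]), 'qd': array([-0.02700151, -0.04622164,  0.12755869,  0.03899273, -0.0524616 ,
        0.09285015]), 'joint_efforts': array([ 1.78709150e-03, -5.21561158e+01,  4.65653765e+01,  1.59619987e-02,
        8.72373380e-05, -1.84188400e-05]), 'ee_pos': array([ 0.24001301, -0.49458699,  0.19386105]), 'tcp_rot': array([-1.79931833e+02,  1.53619031e-04,  2.58867289e+01]), 'wrist_force': array([-1.04228218,  0.58958202, -0.17097271]), 'torque': array([0.02553899, 0.00034102, 0.02069572]), 'grasp_force': 0.0, 'opening': 0.08549514860912326}
```

View pics/top0.png

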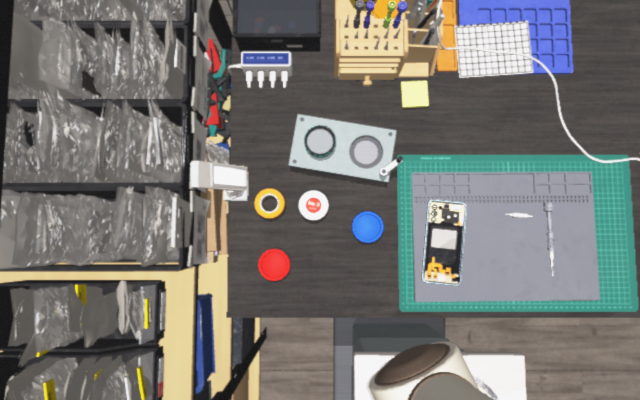

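View pics/scene0.png

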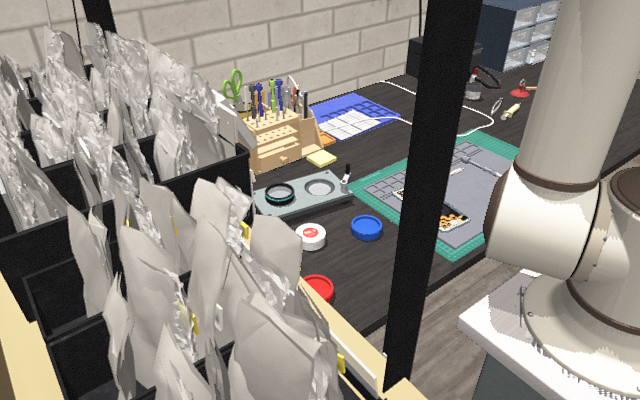

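The top view shows the loupe candidates: black ring with teal at (320,142), blue ring (368,227), red ring (274,265), amber tape roll (269,203), white tin (313,205). The recess is at (366,152) and the clip at about (390,166). I choose (320,142), which lies on the stage, and will check it in a close crop.

Run:
```python
from h import *
im=np.load('top.npy'); hsv=cv2.cvtColor(im,cv2.COLOR_RGB2HSV)
crop=im[100:200,270:420]; save(cv2.resize(crop,None,fx=5,fy=5,interpolation=cv2.INTER_CUBIC),'crop.png')
# stage outline mask: fill
g=((hsv[...,1]<60)&(hsv[...,2]>110)).astype(np.uint8); g[:105]=0;g[190:]=0;g[:,:280]=0;g[:,402:]=0
cs,_=cv2.findContours(g,cv2.RETR_EXTERNAL,cv2.CHAIN_APPROX_NONE); c=max(cs,key=cv2.contourArea)
r=cv2.minAreaRect(c); print(r)
W=np.array([ray('top',p,0.028)[:2] for p in cv2.boxPoints(r)]); print(W.round(4), np.linalg.norm(np.diff(W,axis=0),axis=1))
s=cv2.cvtColor(im,cv2.COLOR_RGB2GRAY)
print(s[152,340:392]); print(s[142,296:346])
for n,uv,z in(('loupe',(320,142),.046),('recess',(366,152),.028),('tape',(269,203),.019),('tin',(313,205),.022)): print(n,ray('top',uv,z).round(4))
```

```text
((346.7431945800781, 148.04054260253906), (111.29810333251953, 53.429664611816406), 9.462323188781738)
[[0.5037 0.2837]
 [0.605  0.2676]
 [0.5694 0.0596]
 [0.4688 0.0779]] [0.10264    0.21102043 0.10228679]
[213 213 213 212 213 213 213 213 204 164 138 136 135 144 185 204 206 206
 207 207 206 207 208 208 207 206 206 207 208 207 207 207 207 205 206 207
 204 183 146 131 131 131 135 189 214 216 215 214 214 214 214 214]
[214 214 214 215 215 214 214 197 139  83  96 171 199 203 204 204 204 204
 204 203 203 204 204 203 203 204 203 204 204 204 203 203 204 204 204 200
 169 112  74 122 190 213 215 214 215 217 217 216 216 216]
loupe [0.544  0.2226 0.046 ]
recess [0.5288 0.1358 0.028 ]
tape [0.4333 0.3187 0.019 ]
tin [0.4291 0.2358 0.022 ]
```

View pics/crop.png

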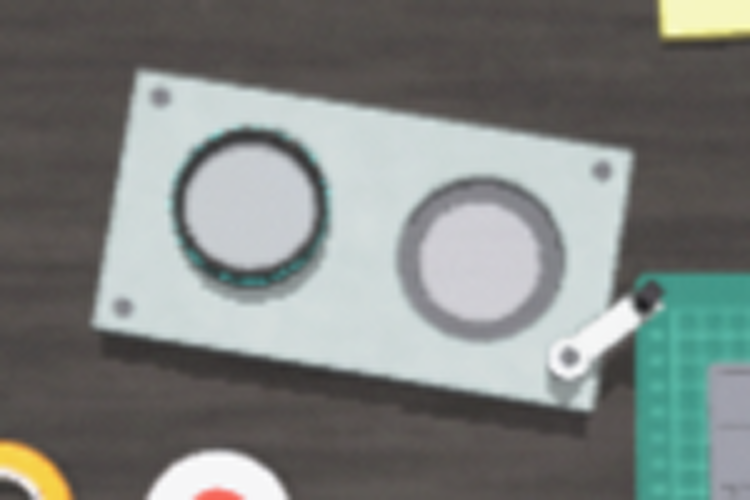

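The crop confirms the teal-banded black ring at (320,141), lying on the stage. The recess is at about (366,151.5). The clip pivot is at (383.6,171) and the post top at about (399.5,159).

```bash
cat > fit.py <<'E'
from h import *
f=lambda x,y:((x+.5)/5-.5+270,(y+.5)/5-.5+100)
C=np.array([ray('top',f(*p),.028)[:2] for p in((138,70),(633,150),(592,411),(93,327))])
M=np.array([(-95,50),(95,50),(95,-50),(-95,-50)])/1000
H=(C-C.mean(0)).T@M; th=np.arctan2(H[1,0]-H[0,1],H[0,0]+H[1,1])
R=np.array([[np.cos(th),-np.sin(th)],[np.sin(th),np.cos(th)]]); o=C.mean(0)
if __name__=='__main__':
    print('o',o,'yaw',np.degrees(th),'res',(C-o-M@R.T).round(4).tolist())
    print('cell',o+R@[.045,0],'pix',ray('top',f(482,258.5),.028))
    print('pivot',o+R@[.081,-.036],'pix',ray('top',f(569,357),.051))
    pp=ray('top',f(650,294),.072)[:2]; print('post',pp)
    pv=o+R@[.081,-.036]; d=R.T@(pp-pv); a=np.arctan2(d[1],d[0]); print('r',np.hypot(*d),'clip',np.radians(135)-a)
    L=ray('top',f(251,206),.046)[:2]; print('loupe',L,'stage frame',R.T@(L-o))
    print('ux',R[:,0])
    # scene check
    print('scene loupe',proj('scene',[*L,.046]),'cell',proj('scene',[*(o+R@[.045,0]),.028]))
E
python3 fit.py
```

```text
o [0.53776439 0.18034435] yaw -99.5726234349045 res [[0.0001, 0.0], [0.0006, -0.0002], [-0.0005, 0.0002], [-0.0001, -0.0]]
cell [0.53028099 0.13597095] pix [0.53016364 0.1357876  0.028     ]
pivot [0.48879556 0.10645894] pix [0.48882538 0.10669805 0.051     ]
post [0.50816105 0.0803079 ]
r 0.03254073096255597 clip 1.551711552232936
loupe [0.54624556 0.22293347] stage frame [-0.0434065   0.00128061]
ux [-0.16629761 -0.98607561]
scene loupe [279.820028   189.19038214] cell [319.36276907 185.34178171]
```

Run:
```python
from h import *
from fit import o,R
for uv in((248,167),(247,200),(193,175)):
  for z in(0,.1,.2,.3,.4): 
    w=ray('top',uv,z); print(uv,z,w.round(3),proj('scene',w).round())
u=R[:,0]; L=np.array([.54625,.22293])
s=L-u*.055; e=get_obs()['ee_pos']; print('start TCP',s,'shift cm',(s-e[:2])*100)
im=np.load('scene.npy'); save(cv2.resize(im[140:300,160:400],(720,480)),'sc.png')
```

```text
(248, 167) 0 [0.505 0.362 0.   ] [231. 246.]
(248, 167) 0.1 [0.488 0.347 0.1  ] [237. 203.]
(248, 167) 0.2 [0.471 0.332 0.2  ] [245. 154.]
(248, 167) 0.3 [0.454 0.317 0.3  ] [253.  95.]
(248, 167) 0.4 [0.436 0.302 0.4  ] [264.  24.]
(247, 200) 0 [0.441 0.363 0.   ] [248. 265.]
(247, 200) 0.1 [0.431 0.348 0.1  ] [254. 220.]
(247, 200) 0.2 [0.421 0.333 0.2  ] [261. 167.]
(247, 200) 0.3 [0.41  0.318 0.3  ] [269. 105.]
(247, 200) 0.4 [0.4   0.303 0.4  ] [279.  31.]
(193, 175) 0 [0.49  0.468 0.   ] [180. 276.]
(193, 175) 0.1 [0.474 0.442 0.1  ] [189. 229.]
(193, 175) 0.2 [0.459 0.415 0.2  ] [200. 174.]
(193, 175) 0.3 [0.443 0.388 0.3  ] [212. 111.]
(193, 175) 0.4 [0.428 0.362 0.4  ] [227.  34.]
start TCP [0.55539637 0.27716416] shift cm [31.53833586 77.17511442]
```

View pics/sc.png

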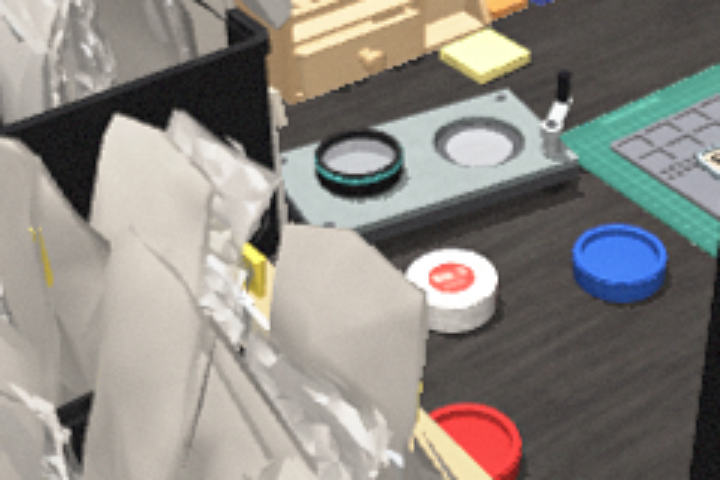

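The scene crop shows the loupe lying flat on the left end of the stage. The clip post is at its right end. Bags stand left of the stage, at x under about 0.50 and y over 0.33, so I approach high, with the fingers partly closed.

The manual's scale: shifts go in shares of 75 cm and turns go in shares of 2 pi rad. Converting my numbers, 72 cm / 75 = 0.96, 1.5 cm / 75 = 0.02, 0.952 rad / 6.2832 = 0.1515.

Call:
servo_tool([
  [0.02,0.048,0,0.0095],
  [0.04,0.096,0,0.0191],
  [0.06,0.144,0,0.0286],
  [0.08,0.192,0,0.0382],
  [0.1,0.24,0,0.0477],
  [0.12,0.288,0,0.0573],
  [0.14,0.336,0,0.0668],
  [0.16,0.384,0,0.0764],
  [0.18,0.432,0,0.0859],
  [0.2,0.48,0,0.0955],
  [0.22,0.528,0,0.105],
  [0.24,0.576,0,0.1146],
  [0.26,0.624,0,0.1241],
  [0.28,0.672,0,0.1337],
  [0.3,0.72,0,0.1432],
  [0.32,0.768,0,0.1515],
  [0.34,0.816,0,0.1515],
  [0.36,0.864,0,0.1515],
  [0.38,0.912,0,0.1515],
  [0.4,0.96,0,0.1515],
], claw=0.62)

```text
time: 1.77
ee_pos: [0.5403, 0.2272, 0.194]
tcp_rot: [-180.0, 0.0, 80.5]
wrist_force: [0.3, -0.3, 0.8]
opening: 0.0321
grasp_force: 0.0
```

In the tool's units: -10 cm / 75 = -0.1333, -8 cm / 75 = -0.1067.

Call:
servo_tool([
  [0.0093,0.0293,0,0],
  [0.0187,0.0587,0,0],
  [0.0187,0.0587,-0.0267,0],
  [0.0187,0.0587,-0.0533,0],
  [0.0187,0.0587,-0.08,0],
  [0.0187,0.0587,-0.1067,0],
  [0.0187,0.0587,-0.1333,0],
  [0.0187,0.0587,-0.1333,0],
  [0.0187,0.0587,-0.1333,0],
])

```text
time: 2.52
ee_pos: [0.5533, 0.2688, 0.0936]
tcp_rot: [-179.9, 0.1, 80.4]
wrist_force: [-0.2, 0.1, 0.1]
opening: 0.0324
grasp_force: 0.0
```

Run:
```python
from h import *
im=camera('top'); save(cv2.resize(im[80:230,200:420],(792,540)),'t1.png')
s=get_obs(); print(s['time'],s['ee_pos'],s['tcp_rot'],s['opening'],s['wrist_force'])
```

```text
2.5667 [0.55405233 0.26917993 0.09502859] [-1.79988784e+02  7.36587866e-03  8.04311052e+01] 0.03261881320025326 [0.31362761 1.02365697 1.08194322]
```

View pics/t1.png

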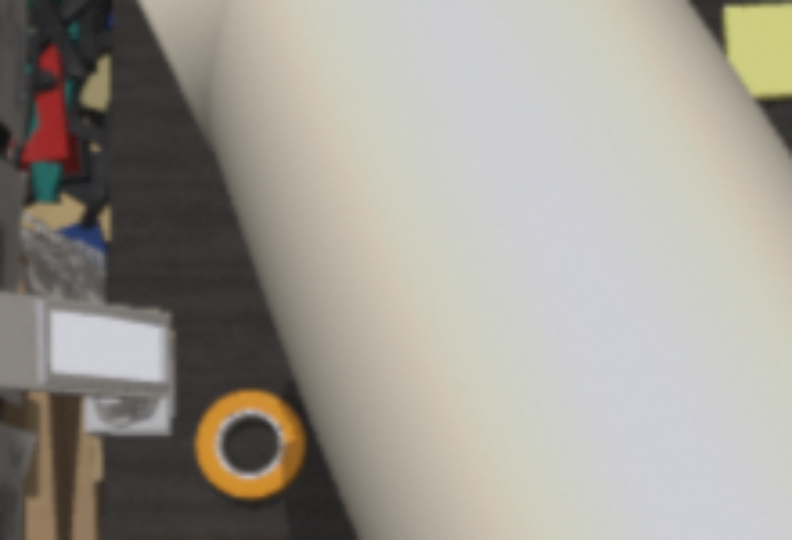

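The arm hides the stage in the top view, so only the tape at about (269,203) shows. From here I use the scene camera. Lowering now.

In the tool's units: -6.2 cm / 75 = -0.0827, -5.5 cm / 75 = -0.0733.

Call:
servo_tool([
  [0,0,-0.02,0],
  [0,0,-0.04,0],
  [0,0,-0.06,0],
  [0,0,-0.0733,0],
  [0,0,-0.0827,0],
  [0,0,-0.0827,0],
  [0,0,-0.0827,0],
])

```text
time: 3.15
ee_pos: [0.5544, 0.2693, 0.0332]
tcp_rot: [180.0, -0.0, 80.4]
wrist_force: [-0.5, 0.1, 0.8]
opening: 0.0324
grasp_force: 0.0
```

Run:
```python
from h import *
im=camera('scene'); save(cv2.resize(im[120:270,200:400],(800,600)),'s1.png')
s=get_obs(); print(s['time'],s['ee_pos'],s['tcp_rot'],s['opening'],s['wrist_force'])
```

```text
3.2 [0.55458796 0.26941513 0.03360021] [ 1.79943708e+02 -4.10374806e-02  8.04315799e+01] 0.03279993752154834 [ 0.27475706  0.29076166 -0.13645349]
```

View pics/s1.png

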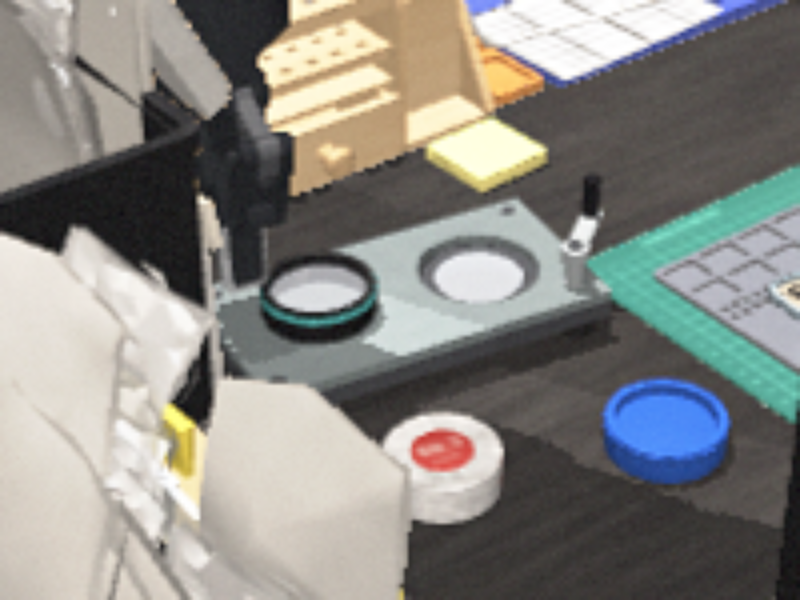

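The picture shows the fingertips just behind the loupe, which is still flat, and the path to the recess is free. I push about three quarters of the way.

In the tool's units: -7.4 cm / 75 = -0.0987, -2.5 cm / 75 = -0.0333.

Call:
servo_tool([
  [-0.0013,-0.0067,0,0],
  [-0.0027,-0.012,0,0],
  [-0.004,-0.0173,0,0],
  [-0.0053,-0.0227,0,0],
  [-0.0067,-0.028,0,0],
  [-0.0073,-0.0333,0,0],
  [-0.008,-0.0387,0,0],
  [-0.0087,-0.044,0,0],
  [-0.0093,-0.0493,0,0],
  [-0.0107,-0.0547,0,0],
  [-0.0113,-0.06,0,0],
  [-0.012,-0.0653,0,0],
  [-0.0133,-0.0707,0,0],
  [-0.0147,-0.076,0,0],
  [-0.0153,-0.0813,0,0],
  [-0.016,-0.0867,0,0],
  [-0.0173,-0.092,0,0],
  [-0.018,-0.096,0,0],
  [-0.0187,-0.0987,0,0],
  [-0.0187,-0.0987,0,0],
])

```text
time: 4.87
ee_pos: [0.5401, 0.1948, 0.0325]
tcp_rot: [180.0, 0.0, 80.4]
wrist_force: [0.3, 0.7, 0.1]
opening: 0.0325
grasp_force: 0.0
```

Run:
```python
from h import *
im=camera('scene'); save(cv2.resize(im[140:230,230:380],(800,480)),'s2.png')
s=get_obs(); print(s['time'],s['ee_pos'],s['opening'],s['wrist_force'])
from fit import o,R
for d in (.033,.036,.039):
  c=np.r_[s['ee_pos'][:2]+R[:,0]*d,.046]; print(d,(proj('scene',c)-[230,140])*5.333, R.T@(c[:2]-o))
```

```text
4.9167 [0.54013209 0.19501768 0.03251509] 0.032431652254335086 [-0.05448374 -0.25799497  0.04587849]
0.033 [414.66876677 221.20114694] [ 0.01813724 -0.00010541]
0.036 [421.67663874 219.15777909] [ 0.02113724 -0.00010541]
0.039 [428.66829102 217.11914062] [ 0.02413724 -0.00010541]
```

View pics/s2.png

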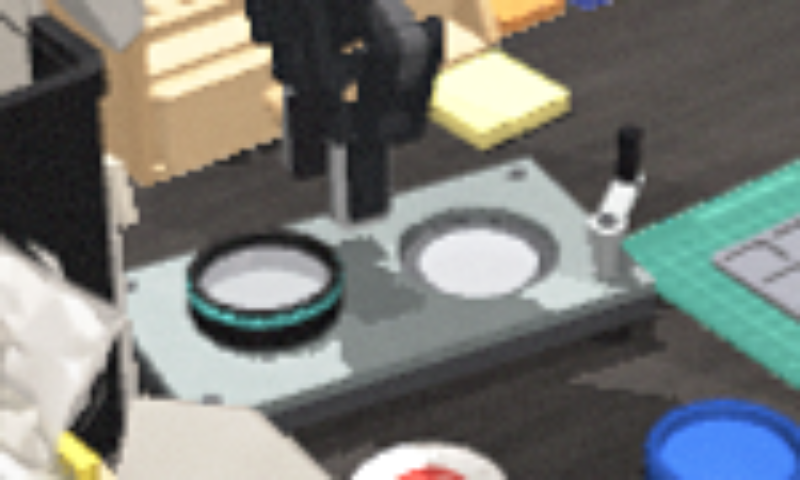

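Run:
```python
from h import *
from fit import o,R
e=get_obs()['ee_pos']; 
for lat in(-.03,-.016,0,.016,.03):
  for z in(.033,.046):
    p=np.r_[e[:2]+R[:,1]*lat,z]; print(lat,z,((proj('scene',p)-[230,140])*5.333).round(), proj('scene',p).round())
```

```text
-0.03 0.033 [373. 313.] [300. 199.]
-0.03 0.046 [372. 284.] [300. 193.]
-0.016 0.033 [356. 294.] [297. 195.]
-0.016 0.046 [355. 265.] [297. 190.]
0 0.033 [338. 272.] [293. 191.]
0 0.046 [336. 244.] [293. 186.]
0.016 0.033 [319. 252.] [290. 187.]
0.016 0.046 [318. 223.] [290. 182.]
0.03 0.033 [304. 234.] [287. 184.]
0.03 0.046 [303. 206.] [287. 179.]
```

The picture shows the loupe still at its start, at crop (265,270). The near fingertip is at about (365,218), where I predicted (356,294). With no contact force either, the tips must stand about 34 mm higher than the TCP reading suggests, and they passed over the loupe. I go back behind the loupe and feel for the plate.

In the tool's units: 7.4 cm / 75 = 0.0987, 1.4 cm / 75 = 0.0187.

Call:
servo_tool([
  [0.004,0.02,0,0],
  [0.008,0.04,0,0],
  [0.012,0.06,0,0],
  [0.016,0.08,0,0],
  [0.0187,0.0987,0,0],
  [0.0187,0.0987,0,0],
  [0.0187,0.0987,-0.0053,0],
  [0.0187,0.0987,-0.0107,0],
  [0.0187,0.0987,-0.016,0],
  [0.0187,0.0987,-0.016,0],
  [0.0187,0.0987,-0.016,0],
])

```text
time: 5.83
ee_pos: [0.5539, 0.2686, 0.0201]
tcp_rot: [-180.0, 0.0, 80.4]
wrist_force: [0.3, -0.1, 0.0]
opening: 0.0324
grasp_force: 0.0
```

Run:
```python
from h import *
from fit import o,R
s=get_obs(); print({k:s[k] for k in('time','ee_pos','tcp_rot','opening','wrist_force','q')})
im=camera('scene'); save(cv2.resize(im[110:230,200:360],(800,600),interpolation=cv2.INTER_CUBIC),'s3.png')
for lat in(-.016,.016):
  for z in(.028,.06):
    p=np.r_[s['ee_pos'][:2]+R[:,1]*lat,z]; print(lat,z,((proj('scene',p)-[200,110])*5).round())
```

```text
{'time': 5.8333, 'ee_pos': array([0.55387249, 0.26856168, 0.02006954]), 'tcp_rot': array([-1.79964984e+02,  2.76411231e-02,  8.03954595e+01]), 'opening': 0.032382608320159274, 'wrist_force': array([ 0.3448346 , -0.06441005,  0.03940114]), 'q': array([ 2.58689625e+01,  1.40870084e+01,  1.11297912e+00,  7.70705280e+01,
       -2.18978948e-03,  1.25473512e+02])}
-0.016 0.028 [310. 486.]
-0.016 0.06 [304. 419.]
0.016 0.028 [279. 444.]
0.016 0.06 [273. 377.]
```

View pics/s3.png

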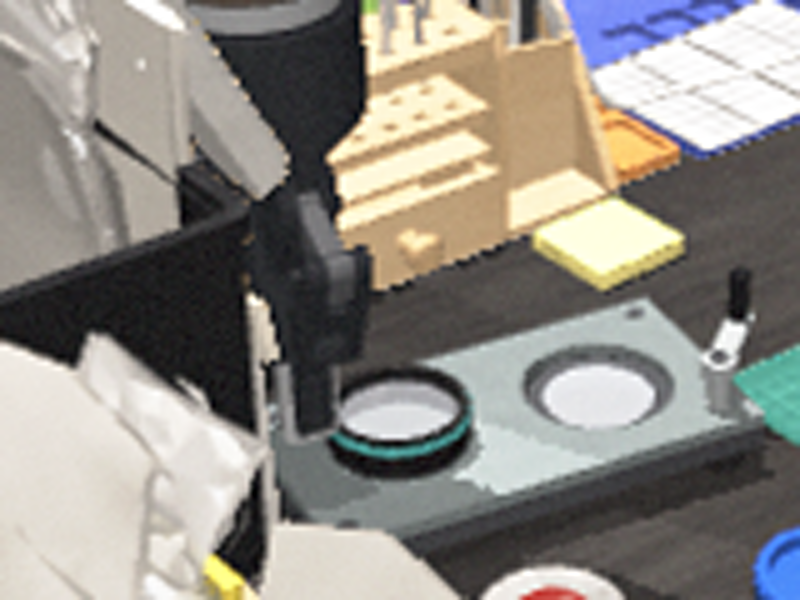

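The near fingertip is at crop (308,438), which puts it at z≈0.051 while the TCP reads 0.020. That confirms the offset of about 31 mm. The loupe is untouched at (400,410). I lower in small steps and watch the force.

In the tool's units: -1.4 cm / 75 = -0.0187, -1 cm / 75 = -0.0133.

Call:
servo_tool([
  [0,0,-0.0067,0],
  [0,0,-0.0133,0],
  [0,0,-0.0187,0],
  [0,0,-0.0187,0],
  [0,0,-0.0187,0],
])

```text
time: 6.3
ee_pos: [0.5538, 0.2691, 0.006]
tcp_rot: [-180.0, 0.0, 80.4]
wrist_force: [0.2, -0.3, 0.2]
opening: 0.0319
grasp_force: 0.0
```

In the tool's units: -0.4 cm / 75 = -0.0053, -0.2 cm / 75 = -0.0027.

Call:
servo_tool([
  [0,0,-0.0027,0],
  [0,0,-0.0053,0],
  [0,0,-0.0053,0],
  [0,0,-0.0053,0],
])

```text
time: 6.63
ee_pos: [0.5541, 0.2692, 0.0024]
tcp_rot: [-180.0, 0.0, 80.4]
wrist_force: [-1.2, -0.3, -0.4]
opening: 0.0326
grasp_force: 0.0
```

Call:
servo_tool([
  [0,0,-0.0013,0],
  [0,0,-0.0027,0],
  [0,0,-0.0027,0],
  [0,0,-0.0027,0],
])

```text
time: 6.97
ee_pos: [0.5541, 0.2692, 0.0004]
tcp_rot: [-180.0, 0.0, 80.4]
wrist_force: [1.2, -0.8, 0.5]
opening: 0.0326
grasp_force: 0.0
```

In the tool's units: -4 cm / 75 = -0.0533, -1.2 cm / 75 = -0.016.

Call:
servo_tool([
  [-0.0013,-0.0053,0,0],
  [-0.0027,-0.0107,0,0],
  [-0.004,-0.016,0,0],
  [-0.0047,-0.0213,0,0],
  [-0.0053,-0.0267,0,0],
  [-0.0067,-0.032,0,0],
  [-0.0073,-0.0373,0,0],
  [-0.008,-0.0427,0,0],
  [-0.0093,-0.048,0,0],
  [-0.01,-0.0533,0,0],
  [-0.01,-0.0533,0,0],
  [-0.01,-0.0533,0,0],
])

```text
time: 7.97
ee_pos: [0.5466, 0.2289, 0.0006]
tcp_rot: [180.0, 0.0, 80.4]
wrist_force: [0.1, 0.0, 0.0]
opening: 0.0325
grasp_force: 0.0
```

```bash
cat > m.py <<'E'
from h import *
from fit import o,R
def look(n=None):
    im=camera('scene'); s=get_obs(); hsv=cv2.cvtColor(im,cv2.COLOR_RGB2HSV)
    m=cv2.inRange(hsv,(80,90,60),(98,255,255)); m[:,:225]=0; m[:,345:]=0; m[:150]=0; m[240:]=0
    y,x=np.nonzero(m); x=x
    print('teal',x.min(),x.max(),y.min(),y.max(),len(x))
    # extremes of band -> where would teal ellipse extremes be for loupe at stage x
    for sx in np.arange(-.045,.051,.005):
        a=np.linspace(0,2*np.pi,60); U=[]
        c=o+R@[sx,0]
        U=np.array([proj('scene',[c[0]+.0295*np.cos(t),c[1]+.0295*np.sin(t),.037]) for t in a])
        if abs(U[:,0].max()-x.max())<4: print(sx.round(3),U[:,0].min().round(1),U[:,0].max().round(1),U[:,1].max().round(1))
    print(s['time'],s['ee_pos'],s['wrist_force'],'tcp stage',(R.T@(s['ee_pos'][:2]-o)).round(4))
    if n: save(cv2.resize(im[140:230,230:380],(800,480),interpolation=cv2.INTER_CUBIC),n)
E
python3 -c "
from m import *
look('s4.png')"
```

```text
teal 288 308 186 197 54
-0.02 276.2 305.6 198.6
-0.015 278.5 307.8 197.9
-0.01 280.8 310.0 197.2
8.0167 [5.46673003e-01 2.29097761e-01 5.38928294e-04] [-0.00407056  0.43722624 -0.52868353] tcp stage [-0.0496  0.0007]
```

The loupe now follows the fingers, with its centre about 36 mm ahead of the TCP. I push on slowly, to the recess.

In the tool's units: -5.8 cm / 75 = -0.0773, -5.3 cm / 75 = -0.0707.

Call:
servo_tool([
  [-0.0013,-0.0053,0,0],
  [-0.0027,-0.0107,0,0],
  [-0.004,-0.016,0,0],
  [-0.0047,-0.0213,0,0],
  [-0.0053,-0.0267,0,0],
  [-0.0067,-0.032,0,0],
  [-0.0073,-0.0373,0,0],
  [-0.0087,-0.0427,0,0],
  [-0.0093,-0.048,0,0],
  [-0.0107,-0.0533,0,0],
  [-0.0113,-0.0573,0,0],
  [-0.012,-0.0613,0,0],
  [-0.0127,-0.0653,0,0],
  [-0.0133,-0.068,0,0],
  [-0.0133,-0.0707,0,0],
  [-0.014,-0.0733,0,0],
  [-0.014,-0.0753,0,0],
  [-0.014,-0.0773,0,0],
  [-0.014,-0.0773,0,0],
  [-0.014,-0.0773,0,0],
])

```text
time: 9.68
ee_pos: [0.5361, 0.1711, 0.0004]
tcp_rot: [-180.0, 0.0, 80.4]
wrist_force: [-0.6, 0.6, 0.8]
opening: 0.0324
grasp_force: 0.0
```

```bash
python3 -c "
from m import *
look('s5.png')"
```

```text
teal 314 332 185 192 51
0.035 300.7 329.5 191.1
0.04 302.9 331.6 190.5
0.045 305.1 333.7 189.8
0.05 307.2 335.8 189.1
9.7333 [5.36123208e-01 1.71164798e-01 4.55928993e-04] [-0.60679326  0.59554943  0.96293042] tcp stage [ 0.0093 -0.0001]
```

View pics/s5.png

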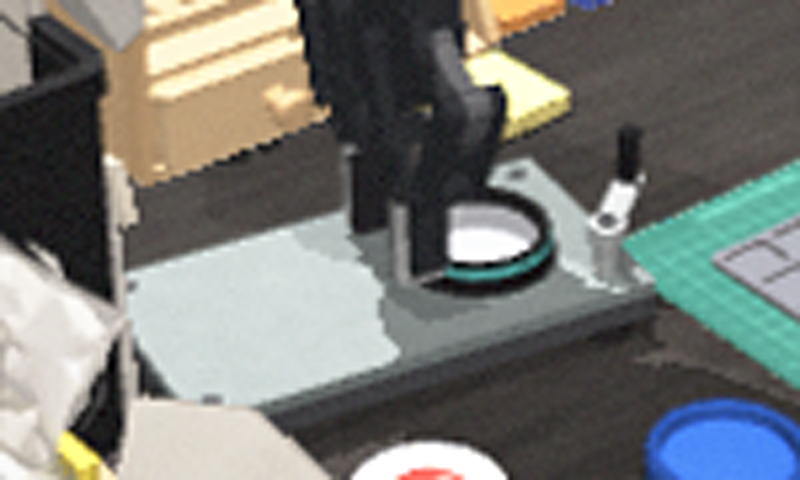

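The picture shows the loupe at the recess, crop (490,245), with its band lower than before, so it looks dropped. The clip is still open, its post at (628,145). I back off and check.

In the tool's units: 10 cm / 75 = 0.1333, 9.5 cm / 75 = 0.1267.

Call:
servo_tool([
  [0.0013,0.0067,0,0],
  [0.0027,0.016,0,0],
  [0.0047,0.0267,0,0],
  [0.0047,0.0267,0.0267,0],
  [0.0047,0.0267,0.06,0],
  [0.0047,0.0267,0.0933,0],
  [0.0047,0.0267,0.1267,0],
  [0.0047,0.0267,0.1333,0],
  [0.0047,0.0267,0.1333,0],
], claw=1)

```text
time: 10.48
ee_pos: [0.5408, 0.1923, 0.1026]
tcp_rot: [179.8, -0.1, 80.5]
wrist_force: [0.2, -1.1, 1.1]
opening: 0.0002
grasp_force: 0.0
```

Run:
```python
from m import *
im=camera('scene'); hsv=cv2.cvtColor(im,cv2.COLOR_RGB2HSV)
m=cv2.inRange(hsv,(80,90,60),(98,255,255)); m[:,:225]=0; m[:,345:]=0; m[:150]=0; m[240:]=0
low=[(x,int(np.nonzero(m[:,x])[0].mean().round(1)*10)/10) for x in range(225,345) if m[:,x].any()]; print(low)
a=np.linspace(0,2*np.pi,721); c=o+R@[.045,0]
for zb in(.037,.031):
    U=np.array([proj('scene',[c[0]+.0295*np.cos(t),c[1]+.0295*np.sin(t),zb]) for t in a])
    print(zb,[(x,U[abs(U[:,0]-x)<.5][:,1].max().round(1)) for x in range(306,334,4)],U[:,0].min(),U[:,0].max())
im0=np.load('scene.npy'); h0=cv2.cvtColor(im0,cv2.COLOR_RGB2HSV); m0=cv2.inRange(h0,(80,90,60),(98,255,255)); m0[:,:225]=0; m0[:,345:]=0; m0[:150]=0; m0[240:]=0
y,x=np.nonzero(m0); print('start band',x.min(),x.max(),y.max()); L=o+R@[-.0434,.0013]
U=np.array([proj('scene',[L[0]+.0295*np.cos(t),L[1]+.0295*np.sin(t),.037]) for t in a]); print('pred',U[:,0].min(),U[:,0].max(),U[:,1].max())
s=get_obs(); print(s['time'],s['ee_pos'],s['opening'])
save(cv2.resize(im[140:230,250:400],(800,480),interpolation=cv2.INTER_CUBIC),'s6.png')
```

```text
[(305, 185.0), (306, 186.0), (307, 187.5), (308, 188.0), (309, 189.0), (310, 189.0), (311, 189.5), (312, 190.0), (313, 190.5), (314, 190.5), (315, 190.5), (316, 191.0), (317, 191.0), (318, 191.0), (319, 191.0), (320, 191.0), (321, 191.0), (322, 191.0), (323, 190.5), (324, 190.5), (325, 190.0), (326, 190.0), (327, 189.5), (328, 189.0), (329, 188.5), (330, 188.0), (331, 187.0), (332, 186.0)]
0.037 [(306, np.float64(185.3)), (310, np.float64(188.1)), (314, np.float64(189.3)), (318, np.float64(189.8)), (322, np.float64(189.7)), (326, np.float64(189.1)), (330, np.float64(187.5))] 305.070810548066 333.6969803328529
0.031 [(306, np.float64(187.7)), (310, np.float64(190.5)), (314, np.float64(191.8)), (318, np.float64(192.2)), (322, np.float64(192.2)), (326, np.float64(191.5)), (330, np.float64(189.9))] 305.1133437275091 333.6363211725907
start band 265 293 201
pred 265.20010686261566 294.81841860426596 201.57816260530598
10.5333 [0.54004957 0.19197608 0.10071391] -1.226596732709295e-05
```

Run:
```python
from m import *
a=np.linspace(0,2*np.pi,721)
def curve(im,c,zs):
    m=cv2.inRange(cv2.cvtColor(im,cv2.COLOR_RGB2HSV),(80,90,60),(98,255,255)); m[:,:225]=0; m[:,345:]=0; m[:150]=0; m[240:]=0
    xs=[x for x in range(225,345) if m[:,x].any()][6:-6]; y=np.array([np.nonzero(m[:,x])[0].mean() for x in xs])
    for z in zs:
        U=np.array([proj('scene',[c[0]+.0295*np.cos(t),c[1]+.0295*np.sin(t),z]) for t in a])
        r=y-np.array([U[abs(U[:,0]-x)<.5][:,1].max() for x in xs]); print(z,r.mean().round(2),np.polyfit(xs,r,1)[0].round(3))
curve(np.load('scene.npy'),o+R@[-.0434,.0013],[.037]); curve(camera('scene'),o+R@[.045,0],[.037,.031])
```

```text
0.037 -1.69 -0.03
0.037 1.19 -0.021
0.031 -1.25 -0.021
```

The band residual matches the seated height, and the loupe lies flat. Now I shut the fingers, go to the open side of the clip post, and lower beside it.

In the tool's units: -13.8 cm / 75 = -0.184, -3.5 cm / 75 = -0.0467.

Call:
servo_tool([
  [-0.012,-0.0467,0,0],
  [-0.024,-0.0933,0,0],
  [-0.036,-0.14,0,0],
  [-0.0467,-0.184,0,0],
  [-0.0467,-0.184,0,0],
  [-0.0467,-0.184,-0.0267,0],
  [-0.0467,-0.184,-0.0533,0],
  [-0.0467,-0.184,-0.08,0],
  [-0.0467,-0.184,-0.092,0],
  [-0.0467,-0.184,-0.092,0],
  [-0.0467,-0.184,-0.092,0],
])

```text
time: 11.5
ee_pos: [0.5041, 0.0534, 0.0309]
tcp_rot: [-179.9, 0.0, 80.4]
wrist_force: [0.1, -0.6, -0.2]
opening: -0.0002
grasp_force: 0.0
```

Run:
```python
from m import *
im=camera('scene'); s=get_obs(); print(s['time'],s['ee_pos'],s['wrist_force'])
save(cv2.resize(im[120:220,280:420],(800,571),interpolation=cv2.INTER_CUBIC),'s7.png')
for z in(.031,.057): print((proj('scene',[*s['ee_pos'][:2],z])-[280,120])*5.714)
```

```text
11.55 [0.50476422 0.05338934 0.03186281] [-0.05125586 -0.88341813  0.25888589]
[443.04491918 321.16789003]
[446.64138284 261.24295774]
```

View pics/s7.png

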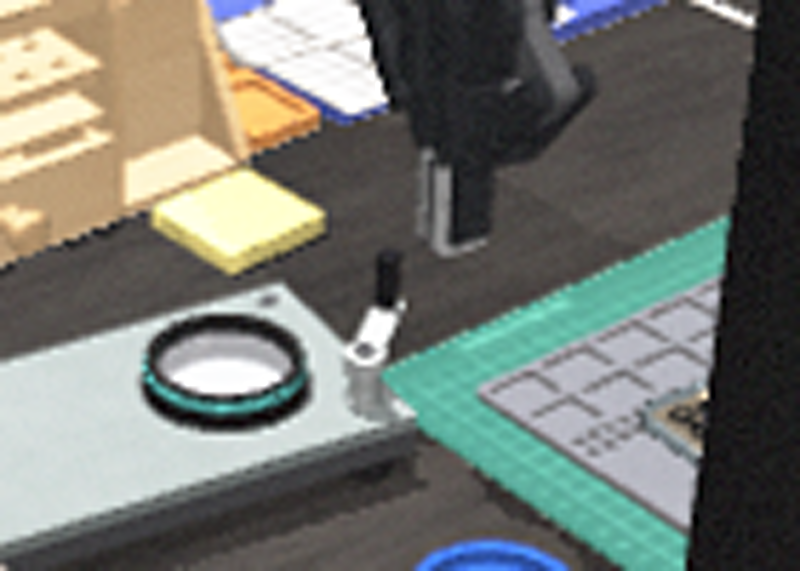

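The tip is at about (455,247), at z≈0.063, so the 31 mm offset also holds with the fingers shut. The loupe sits in the recess at (225,375) and the post top is at (390,255). I lower 5.5 mm and push the post along its arc.

In the tool's units: 5.9 cm / 75 = 0.0787, 1.4 cm / 75 = 0.0187.

Call:
servo_tool([
  [0,0,-0.004,0],
  [0,0,-0.0073,0],
  [0.0013,0.0067,-0.0073,0],
  [0.0023,0.0133,-0.0073,0],
  [0.0067,0.0173,-0.0073,0],
  [0.0108,0.0216,-0.0073,0],
  [0.014,0.0267,-0.0073,0],
  [0.0169,0.0317,-0.0073,0],
  [0.0187,0.0373,-0.0073,0],
  [0.0201,0.0431,-0.0073,0],
  [0.0205,0.0493,-0.0073,0],
  [0.0204,0.0549,-0.0073,0],
  [0.0192,0.0607,-0.0073,0],
  [0.0175,0.0664,-0.0073,0],
  [0.0149,0.0713,-0.0073,0],
  [0.0123,0.0761,-0.0073,0],
  [0.0107,0.0787,-0.0073,0],
  [0.0107,0.0787,-0.0073,0],
  [0.0107,0.0787,-0.0073,0],
])

```text
time: 13.13
ee_pos: [0.5126, 0.1122, 0.026]
tcp_rot: [180.0, -0.0, 80.4]
wrist_force: [1.1, -1.9, 0.9]
opening: -0.0
grasp_force: 0.7
```

```bash
cat > c.py <<'E'
from m import *
im=camera('scene'); s=get_obs(); print(s['time'],s['ee_pos'],s['wrist_force'])
pv=o+R@[.081,-.036]
for cl in(0,.15,.3,.6,1.55):
    a=np.radians(135)-cl; p=pv+R@[.034*np.cos(a),.034*np.sin(a)]; print(cl,proj('scene',[*p,.072]).round(1),proj('scene',[*p,.05]).round(1),proj('top',[*p,.072]).round(1))
np.save('sc_now',im)
E
python3 c.py
```

```text
13.1833 [0.51257742 0.11221114 0.02602664] [ 1.15825572 -0.87100259  0.40386876]
0 [327.5 168.5] [327.3 177.7] [373.9 153.8]
0.15 [328.4 167.3] [328.2 176.5] [376.3 152.4]
0.3 [329.6 166.1] [329.4 175.3] [378.9 151.3]
0.6 [332.9 164.2] [332.7 173.3] [384.5 150.4]
1.55 [347.7 162.6] [347.3 171.7] [400.2 157.9]
```

In the tool's units: 0.16 cm / 75 = 0.0021, -0.12 cm / 75 = -0.0016.

Call:
servo_tool([
  [-0.0008,0.0011,0,0],
  [-0.0016,0.0021,0,0],
  [-0.0016,0.0021,0,0],
  [-0.0016,0.0021,0,0],
])

```text
time: 13.52
ee_pos: [0.5119, 0.1127, 0.0261]
tcp_rot: [179.9, 0.1, 80.4]
wrist_force: [2.9, -7.2, -0.0]
opening: 0.0002
grasp_force: 3.3
```

In the tool's units: 0.16 cm / 75 = 0.0021, -0.12 cm / 75 = -0.0016.

Call:
servo_tool([
  [-0.0008,0.0011,0,0],
  [-0.0016,0.0021,0,0],
  [-0.0016,0.0021,0,0],
  [-0.0016,0.0021,0,0],
])

```text
time: 13.85
ee_pos: [0.5116, 0.1132, 0.0263]
tcp_rot: [179.8, 0.2, 80.3]
wrist_force: [7.6, -13.9, -1.2]
opening: -0.0001
grasp_force: 6.0
```

The force is rising, so the clip is at its stop. I back off and take the hand away.

In the tool's units: -39 cm / 75 = -0.52, -35.5 cm / 75 = -0.4733.

Call:
servo_tool([
  [-0.0013,-0.0107,0,0],
  [-0.004,-0.0267,0,0],
  [-0.0067,-0.0533,0,0],
  [-0.0067,-0.0533,0.04,0],
  [-0.0067,-0.0533,0.08,0],
  [-0.0067,-0.0533,0.12,0],
  [-0.0067,-0.0533,0.16,0],
  [-0.0267,-0.1,0.1733,0],
  [-0.0467,-0.1467,0.1733,0],
  [-0.0667,-0.1933,0.1733,0],
  [-0.0867,-0.24,0.1733,0],
  [-0.1067,-0.2867,0.1733,0],
  [-0.1267,-0.3333,0.1733,0],
  [-0.1467,-0.38,0.1733,0],
  [-0.1667,-0.4267,0.1733,0],
  [-0.1867,-0.4733,0.1733,0],
  [-0.1867,-0.52,0.1733,0],
  [-0.1867,-0.52,0.1733,0],
  [-0.1867,-0.52,0.1733,0],
])

```text
time: 15.43
ee_pos: [0.3691, -0.2758, 0.1556]
tcp_rot: [-180.0, -0.1, 80.2]
wrist_force: [-0.9, 0.1, 0.3]
opening: 0.0001
grasp_force: 0.0
```

Run:
```python
from m import *
t=camera('top'); im=camera('scene'); s=get_obs(); print(s['time'],s['ee_pos'],s['wrist_force'])
A=cv2.resize(t[100:220,250:410],(533,400),interpolation=cv2.INTER_CUBIC); B=cv2.resize(im[140:220,280:380],(267*2-267,214),interpolation=cv2.INTER_CUBIC)
C=np.zeros((400,800,3),np.uint8); C[:,:533]=A; C[:214,533:]=B; save(C,'f.png')
t0=np.load('top.npy')
for n,(x0,x1,y0,y1) in dict(tape=(250,288,185,222),tin=(295,332,187,224)).items():
    print(n,np.abs(t[y0:y1,x0:x1].astype(int)-t0[y0:y1,x0:x1]).mean())
```

```text
15.5333 [ 0.3698181  -0.27416662  0.1558182 ] [-0.39925776  0.60881867  0.23382541]
tape 0.7368421052631579
tin 0.5383491599707816
```

View pics/f.png

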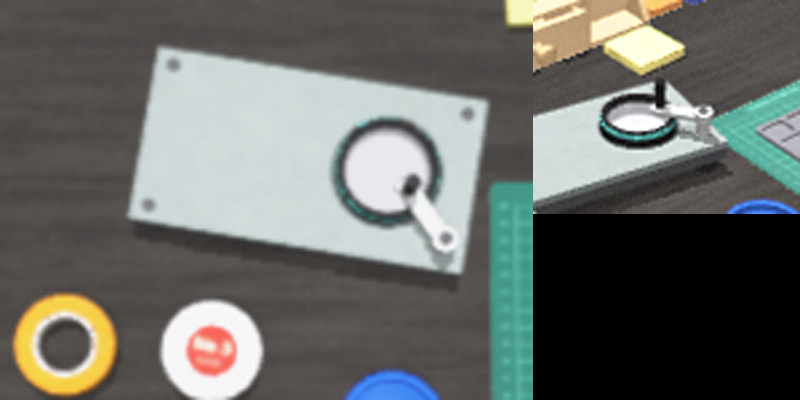

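The loupe is seated in the recess. The post is at top pixel (373.6,155.2), against (373.9,153.8) predicted for a closed clip, and the tape and tin have not moved.

```bash
python3 -c "
from workcell import *
print(job_done())"
```

```text
the job is handed in; nothing more can be done
None
```

The job is handed in, with no verdict returned: the loupe is seated in the recess, the clip is at its stop, the hand is clear, and the tape roll and tin have not moved; I miscounted and viewed 11 pictures, one over the limit of 10.

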